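# Third hand for a pipette holder on the tool rail

## Robot

A 7-joint arm with a two-finger parallel gripper is mounted at the origin on the work surface. World frame = base frame: x ahead of the robot, y to its left, z up, the work surface at z = 0. Lengths are in m, angles in rad, forces in N, time in s.
With the tool pointing down it reaches from about 0.4 to 0.85 m from the base axis. Payload 10.4 kg.
Tool frame: the origin (TCP) lies on the centre line of the jaws, within the pads' length; the fingertips stand 14 mm ahead of it and the grasp point (between the pads) lies 5 mm behind it (tip_reach is the z of the fingertips in the tool frame, in m); z points along the fingers, x is the direction in which the jaws open and shut, and the axes are right-handed (so a half turn about z gives the same grasp; the last joint's range is limited). The gripper opens to 87 mm and grips with 3 to 60 N. Pads are 19 mm wide; open, the fingers measure 117 mm over their backs; the gripper's body (75 mm by 190 mm) begins 51 mm behind the grasp point.
Start: joints at [1.284, 0.332, -0.065, 1.46, 0.022, 1.35, -0.088], TCP at [0.163, -0.603, 0.237] pointing down, gripper open.
Joint ranges: [-2.6, 2.6], [-0.5, 2.12], [-1.47, 1.34], [0.16, 2.42], [-1.27, 4.41], [0.06, 2.06], [-2.6, 2.6]. Speed limits (rad/s): [2.22, 2.22, 2.79, 2.79, 3.14, 3.14, 3.14].

## Interface

Orientations are given as a unit quaternion [x, y, z, w].
In Python, from bench import * gives the robot as it stands.
- The arm moves only by the tool carry_out, never from a script. Its argument "rows" is a list of rows, each a list of 5 numbers: the closure, from -1 (fully open) to 1 (shut), so that 0 is half open, then the shift along the tool's x, y, z in units of 30 mm (1.0 is 30 mm), then the turn about the tool's z in units of 5 degrees (1.0 is 5 degrees). In form: [[jaw, x, y, z, turn], ...]. A call has 1 to 20 rows; each row shifts and turns the pose as measured when the row begins, along the tool's axes as they then stand; what a row does not reach is not made up. A row lasts 1/12 s, in which the tool goes at most 41.7 mm and 7.16 degrees, less where a joint would pass 70% of its speed; a pose out of reach is approached as far as the arm can. A call is refused whole if a number of a shift passes 1 or a number of a turn 1, either way. A call with a gripper value outside its range is refused whole. The fingers move at their own pace and stop on an object; "force" is the grip in N (left out, the last holds). Time passes only in rows, so rows that do not move let the fingers close. It gives the time, the measured TCP pose, the force and the opening at its end, in the units of the state.
- read_state(): the state, without advancing time (a new reading comes with each control period).
- camera(name): name is "side" or "top"; returns the picture (480x640x3 uint8, blue, green, red); there is no depth.
- camera_info(name): a dict with "fx", "fy", "cx", "cy" (pixels), "extrinsics" (4x4, takes a point from camera to world coordinates). Camera axes: x right, y down, z forward; pixel columns grow to the right and rows downward; lengths in m; the calibration is good to about 2 mm. A picture is of the moment at which its call begins. camera_info takes no time and is no camera call.
- close_job(): hands the job in, once; it reports no verdict.
Trained networks look in the newest picture that a camera, given by its name, has taken for a name from the list of things; names that differ only in an ending like _2 or _b are one class to them, and where a whole thing is asked for, a point or a joint stands for the part that bears it (a point fixed in the world has none). Each returns a list of dicts, best first, with "conf" (0 to 1); they miss things now and then, are a little off and sometimes report something else, mostly with a low value. They report only what shows in the picture. A call takes as long as a camera call.
- recognise(query, camera): "box" ([centre column, centre row, width, height] in pixels, round what is visible of it).
- silhouettes(query, camera): "mask" (480x640 bool, what is visible of it) and "box" ([centre column, centre row, width, height] in pixels, round what is visible of it).
- pinpoint(query, camera): "xy" ([column, row] in pixels: a listed point, or the origin of a listed thing).
The state is a dict: "time": time; "joint_positions": joint angles; "joint_vel": joint speeds; "joint_torque": joint torques, N m; "ee_pos": TCP position; "eef_rot": TCP orientation; "ft_force": force on the tool from outside, world axes, zero at the start; "torque": the same for the moment, N m; "width": finger opening in m.
Only numpy, scipy, OpenCV 4.12 (cv2) and the standard library are available. Lean on these libraries where they do the work, as an engineer would, in place of code of your own. Each camera call takes 0.05 s, during which the arm holds its last target. There are 200 camera calls.

## Task

Pull the top drawer of the small two-drawer unit well open, take out the white pipette holder and hold it upright in the air with its back plate flat against the robot's side of the oak tool rail, each brass insert in front of its slot, so that I can drive the two screws in from the far side. Bring it up to the rail gently, then keep pressing it on with a steady force of about 10 N; finish while holding it like that, do not put it down or let go. Leave the other things on the plank where they are; the drawer may stay open.

Things in the scene. Friction and masses are not known exactly. Their poses are not given: they have to be found in the camera images.
- unit: Fixed pale wooden drawer unit, 190 deep (x) x 220 wide (y) x 150 mm high, two drawers one above the other, opening along its -x (towards the robot). On the left or right of the plank, turned up to 0.15 rad. Origin: centre of its underside, on the plank; x to its rear, z up. The fronts' outer face is at x = -95 mm when shut; the top drawer's front board reaches 138 mm above the plank.
- unit_drawer0 (a joint): How far the top drawer is pulled out, in m: 0 shut, 0.125 at its end stop. Starts 0 to 20 mm ajar, slides with about 1 to 2 N, stays where it is left. Inside: floor 85 mm above the plank, 145 mm long (x) x 178 mm wide (y), side walls 43 mm high; shut, the inner space is centred 1 mm in front of the unit's origin.
- unit_drawer0_handle (a point): Middle of the top drawer's handle: a level round steel bar 11 mm thick, 110 mm long, along the unit's y, its axis 35 mm in front of the drawer's front and 112 mm above the plank, so 29 mm is free between bar and front, to hook or pinch from above. Its two posts stand 47 mm either side of the middle. Moves with the drawer.
- holder: Loose white pipette holder, about 90 g, upright in the top drawer, back to the drawer's rear (within 0.2 rad). Origin: middle of its underside; x to its back, y left, z up. Back plate 5 thick x 120 wide x 40 mm high, back face at x = +20 mm. Before it a box body 52 wide (y) x 40 mm high, x = -20 to +15 mm, with flat cheeks to grip and 3 round holes in its top. Ears reach 34 mm past the cheeks.
- insert_left (a point): Middle of the holder's left brass insert on the plate's back face: at x +20, y +45, z +20 mm from the holder's origin. Axes as the holder's. A 12 mm boss around it sticks out 5 mm in front of the ear.
- insert_right (a point): The same for the right insert: at x +20, y -45, z +20 mm from the holder's origin.
- rail: Fixed oak tool rail, 22 thick (x) x 300 long (y) x 75 mm high, on the side away from the unit, turned up to 0.15 rad; two feet point away from the robot. Origin: centre of its underside, on the plank; x away from the robot, y left, z up. Robot-side face at x = -11 mm. Two level slots, 20 x 14 mm high, go through it. On that face a steel hook sticks out 30 mm, 125 mm either side of the middle.
- slot_left (a point): Centre of the rail's left slot, on the robot-side face: at x -11, y +45, z +45 mm from the rail's origin. Axes as the rail's. Slot 20 x 14 mm, straight through; on the far face a flat steel plate, 40 x 26 mm, frames it.
- slot_right (a point): The same for the right slot: at x -11, y -45, z +45 mm from the rail's origin.
- dish: Bystander: glazed blue ceramic dish, 80 mm across, 28 mm high, in the middle lane between unit and rail. Origin under its centre.
- rock: Bystander: mossy-green resin rock, 86 mm across, 55 mm high, in the middle lane. Origin under its centre.
- keeper: Bystander: clear acrylic cricket keeper with a black lid and a sliding hatch, 184 x 124 x 132 mm high, far to one side. Origin under its centre.
- sprayer: Bystander: clear bottle, 72 mm across, 170 mm high, far to the other side. Origin under its centre.
- hook: Bystander: bent steel hook of 8 mm rod, about 120 x 75 mm, lying flat at the right front. Origin beside its long shank, on the plank.
- jar: Bystander: supplement jar, 60 mm across, 75 mm high, at the left front. Origin under its centre.
- driver: Bystander: screwdriver 190 mm long, lying between the far ends of rail and unit, ready for the person. Origin under its middle.

How it is judged:
On the way, in this order (a step that is already met when the one before it is completed fails the run):
1. the top drawer has been pulled open, at least 80 mm (value of joint unit_drawer0 above 0.08 m), for 0.1 s.
2. the holder has been lifted out of the drawer in the gripper, 40 mm or more off the drawer's floor (z of holder in the frame of unit above 0.126 m and contact force between the fingers and holder above 1 N), for 0.1 s.
At the end, for the whole second after the job is handed in: Upright in the gripper (tilt under 0.1 rad), at rest and clear of the plank, the holder presses on the rail with 5 to 16 N through the last second; both inserts within 3 mm of the rail's face, and within 8 mm along the rail and 5 mm in height of their slots' centres (contact force between holder and rail between 5 and 16 N and contact force between the fingers and holder above 2 N and x of insert_left in the frame of slot_left between -0.003 and 0.003 m and x of insert_right in the frame of slot_right between -0.003 and 0.003 m and y of insert_left in the frame of slot_left between -0.008 and 0.008 m and z of insert_left in the frame of slot_left between -0.005 and 0.005 m and z of insert_right in the frame of slot_right between -0.005 and 0.005 m and angle between holder's own z axis and vertical below 0.1 rad and linear speed of holder below 0.01 m/s); the arm keeps its last pose, push and grip.
It fails at once if the holder was slammed or forced against the rail (over 40 N) (contact force between holder and rail above 40 N).
It fails at once if a bystander was shifted by more than 30 mm (distance of any of dish, rock, keeper, sprayer, hook, jar, driver from where it was at the start of the episode above 0.03 m).
It also fails if it takes over 66 s, if anything falls off the work surface, if the arm or the gripper's body presses on something with over 40 N, if the wrist force passes 120 N, or if a joint passes its speed limit or range.

## Working session

There is one attempt and no reset: what is moved stays moved. The work goes in short steps, Python scripts to look and compute and a tool call to move; the robot and the scene stay as the last step left them, time stands still between calls to the robot, and variables do not carry over. Pictures are saved under pics/ and viewed, about 8 in all and at most 12, crops included, and the job is handed in when it is done.

Besides the shell and the picture viewer there is one more tool, called after ">>>" by a JSON object that holds its "api" and its "payload". carry_out: Moves the arm, as the interface text tells. Its arguments: {"type":"object","properties":{"rows":{"type":"array","items":{"type":"array","items":{"type":"number"}}},"force":{"type":"number"}},"required":["rows"]}

```bash
mkdir -p pics; ls; python3 - <<'E'
from bench import *
import cv2,numpy as np
s=read_state();print({k:np.round(v,3).tolist() for k,v in s.items()})
for c in("top","side"):
    i=camera_info(c);print(c,i['fx'],i['cx'],i['cy'],np.round(i['extrinsics'],3).tolist())
    cv2.imwrite(f"pics/{c}0.png",camera(c))
    for q in("unit_drawer0_handle","holder","insert_left","insert_right","rail","slot_left","slot_right","unit","dish","rock","keeper","sprayer","hook","jar","driver"):
        print(q,[(round(r['conf'],2),np.round(r['xy']).tolist()) for r in pinpoint(q,c)[:2]])
print(read_state()['time'])
E
```

```text
pics
{'time': 0.0, 'joint_positions': [1.284, 0.333, -0.065, 1.461, 0.022, 1.35, -0.088], 'joint_vel': [-0.001, 0.002, 0.002, -0.001, 0.0, 0.001, 0.0], 'joint_torque': [0.0, -62.325, 0.025, -38.989, -0.061, 0.04, 0.0], 'ee_pos': [0.163, -0.603, 0.236], 'eef_rot': [0.794, -0.608, -0.001, -0.0], 'ft_force': [-0.984, 0.256, -0.224], 'torque': [-0.005, 0.012, -0.04], 'width': 0.087}
top 584.056664094481 322.74445056553526 250.33563542359718 [[0.005, -0.985, 0.172, 0.275], [-1.0, -0.001, 0.023, -0.028], [-0.022, -0.172, -0.985, 1.437], [0.0, 0.0, 0.0, 1.0]]
unit_drawer0_handle [(0.77, [422.0, 238.0])]
holder [(0.63, [237.0, 185.0])]
insert_left [(0.59, [246.0, 188.0])]
insert_right []
rail [(0.89, [236.0, 185.0]), (0.73, [185.0, 330.0])]
slot_left [(0.65, [212.0, 183.0])]
slot_right [(0.67, [246.0, 186.0])]
unit [(0.69, [417.0, 194.0])]
dish [(0.58, [331.0, 301.0])]
rock [(0.56, [320.0, 230.0])]
keeper [(0.7, [117.0, 256.0])]
sprayer [(0.77, [538.0, 265.0]), (0.28, [321.0, 170.0])]
hook [(0.77, [467.0, 341.0])]
jar [(0.89, [188.0, 333.0])]
driver [(0.76, [322.0, 166.0])]
side 464.01264942587136 321.33808927786276 232.26347938038714 [[-0.885, -0.288, 0.366, 0.013], [-0.466, 0.556, -0.688, 0.953], [-0.006, -0.779, -0.626, 0.949], [0.0, 0.0, 0.0, 1.0]]
unit_drawer0_handle [(0.98, [351.0, 186.0])]
holder []
insert_left [(0.36, [328.0, 358.0])]
insert_right [(0.41, [259.0, 233.0])]
rail [(0.94, [233.0, 282.0])]
slot_left []
slot_right [(0.66, [245.0, 263.0])]
unit [(0.7, [310.0, 203.0])]
dish [(0.82, [357.0, 264.0])]
rock [(0.58, [306.0, 246.0])]
keeper [(0.86, [221.0, 388.0])]
sprayer [(0.86, [391.0, 178.0])]
hook [(0.54, [421.0, 216.0]), (0.53, [223.0, 281.0])]
jar [(0.97, [326.0, 360.0])]
driver [(0.53, [262.0, 233.0])]
1.6
```

View pics/top0.png

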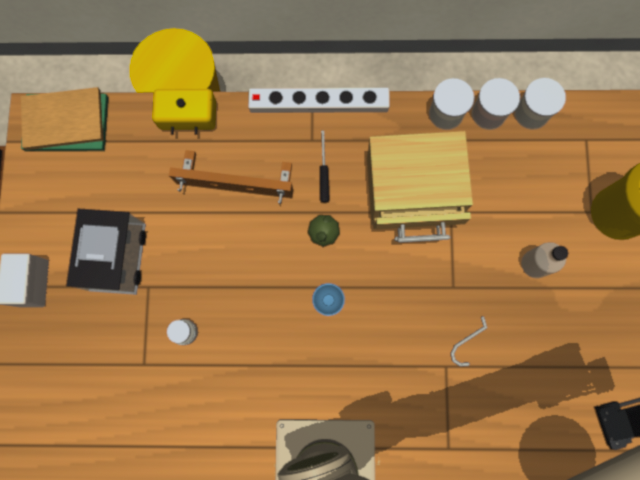

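View pics/side0.png

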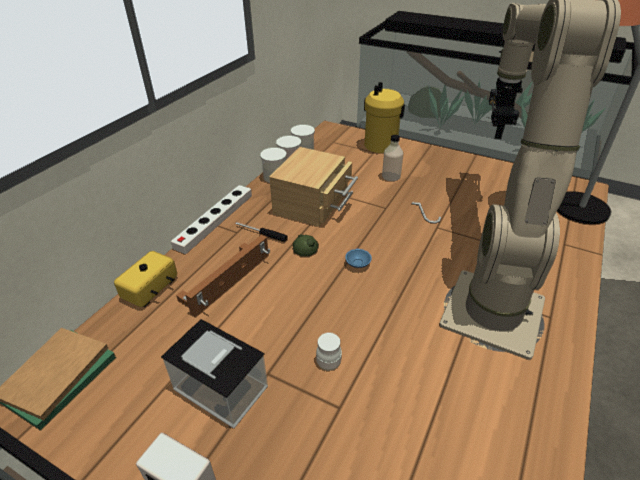

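```bash
cat > h.py <<'E'
from bench import *
import cv2,numpy as np
from scipy.spatial.transform import Rotation as R
def ray(c,u,v):
    i=camera_info(c);E=np.array(i['extrinsics'])
    return E[:3,3],E[:3,:3]@np.array([(u-i['cx'])/i['fx'],(v-i['cy'])/i['fy'],1])
def atz(c,uv,z):
    o,d=ray(c,*uv);return o+d*(z-o[2])/d[2]
def tri(a,b):
    (o,d),(p,e)=ray('top',*a),ray('side',*b)
    d=d/np.linalg.norm(d);e=e/np.linalg.norm(e)
    k=np.linalg.lstsq(np.c_[d,-e],p-o,rcond=None)[0]
    x,y=o+k[0]*d,p+k[1]*e
    return (x+y)/2,np.linalg.norm(x-y)
def proj(c,P):
    i=camera_info(c);E=np.array(i['extrinsics']);q=E[:3,:3].T@(np.array(P)-E[:3,3])
    return np.array([q[0]/q[2]*i['fx']+i['cx'],q[1]/q[2]*i['fy']+i['cy']])
def frame(p,yaw,L):  # local point to world, yaw about z
    return np.array(p)+R.from_euler('z',yaw).apply(L)
def togo(tgt,yawx):
    """shift in tool axes (units of 30mm) to world tgt; turn (deg) to put tool x along yaw (mod 180)"""
    s=read_state();r=R.from_quat(s['eef_rot']);d=r.inv().apply(np.array(tgt)-s['ee_pos'])/.03
    tx=r.as_matrix()[:,0];yaw=np.arctan2(tx[1],tx[0])
    dy=(yawx-yaw+np.pi/2)%np.pi-np.pi/2   # world turn, tool z down -> sign flips
    print('t',round(s['time'],2),'pos',np.round(s['ee_pos'],4),'yaw',round(yaw,3),'tilt',np.round(r.as_matrix()[:,2],3),'F',np.round(s['ft_force'],1),'w',round(s['width'],4))
    print('shift/30mm',np.round(d,2),'turn/5deg',round(-np.degrees(dy)/5,2),'j7',round(s['joint_positions'][6],2))
E
python3 - <<'E'
from h import *
print(tri((422,238),(351,186)))
for n,z,a,b in(("rock",0,(320,230),(306,246)),("dish",0,(331,301),(357,264)),("driver",0,(322,166),(262,233))):print(n,atz('top',a,z),atz('side',b,z))
print('sl',atz('top',(212,183),.045),'sr',atz('top',(246,186),.045),atz('side',(245,263),.045),'rail',atz('side',(233,282),0))
print('unit',atz('top',(417,194),0),'hold',atz('top',(237,185),0.04))
E
```

```text
(array([ 0.53250434, -0.22683959,  0.11138572]), np.float64(0.0067491453327584525))
rock [0.57803959 0.01245425 0.        ] [ 0.57849618 -0.00665675  0.        ]
dish [ 0.39965757 -0.01559269  0.        ] [ 0.40157491 -0.0044027   0.        ]
driver [0.74554673 0.00824455 0.        ] [ 7.37890476e-01  2.32537752e-03 -1.11022302e-16]
sl [0.6876106  0.27981485 0.045     ] sr [0.67976334 0.19500122 0.045     ] [0.67082903 0.18526664 0.045     ] rail [0.68749596 0.22978466 0.        ]
unit [ 0.6711234  -0.23268059  0.        ] hold [0.68382656 0.21831048 0.04      ]
```

The top view shows the unit at about (420,180), with its handle bar running from (395,240) to (450,237). The rail is at about (235,183), the rock at (323,230) and the dish at (328,299). The network points agree with these. I'll zoom in to get the yaw angles.

```bash
python3 - <<'E'
from h import *
a=cv2.imread('pics/top0.png')
u=cv2.resize(a[125:250,360:480],None,fx=3.3,fy=3.3,interpolation=cv2.INTER_CUBIC)
r=cv2.resize(a[145:210,165:300],None,fx=2.93,fy=2.93,interpolation=cv2.INTER_CUBIC)
m=np.zeros((max(u.shape[0],r.shape[0]),u.shape[1]+r.shape[1],3),np.uint8);m[:u.shape[0],:u.shape[1]]=u;m[:r.shape[0],u.shape[1]:]=r
b=cv2.imread('pics/side0.png')
s=cv2.resize(b[225:315,170:285],None,fx=2.3,fy=2.3,interpolation=cv2.INTER_CUBIC);m[200:200+s.shape[0],400:400+s.shape[1]]=s
cv2.imwrite('pics/crop.png',m);print(m.shape)
E
```

```text
(412, 792, 3)
```

View pics/crop.png

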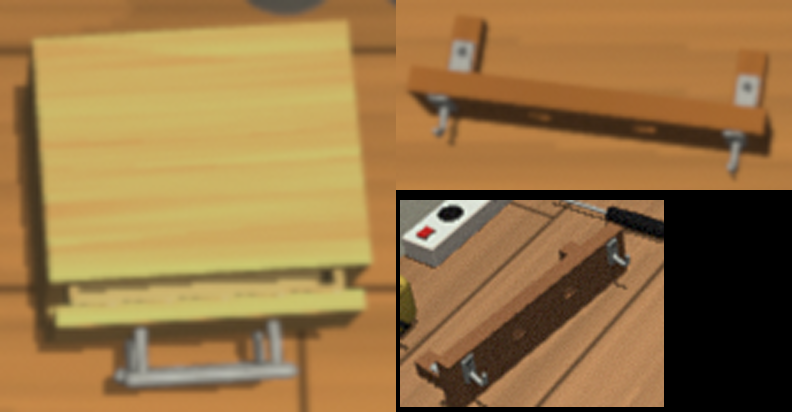

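```bash
cat >> h.py <<'E'
def fit(L,P):
    L,P=np.array(L)[:,:2],np.array(P)[:,:2];l,p=L.mean(0),P.mean(0)
    rot,rs=R.align_vectors(np.c_[P-p,np.zeros(len(P))],np.c_[L-l,np.zeros(len(L))])
    yaw=rot.as_euler('zyx')[0];o=p-rot.apply([*l,0])[:2]
    return o,yaw,rs
E
python3 - <<'E'
from h import *
P=[atz('top',(165+(x-396)/2.93,145+y/2.93),.075) for x,y in((412,67),(768,112),(762,133),(410,88))]
print(np.round(P,3));print(fit([[.011,.15],[.011,-.15],[-.011,-.15],[-.011,.15]],P))
P=[atz('top',(360+x/3.3,125+y/3.3),.15) for x,y in((33,38),(350,20),(372,263),(50,281))]
print(np.round(P,3),np.linalg.norm(P[0]-P[1]),np.linalg.norm(P[1]-P[2]))
D=np.linalg.norm(P[1]-P[2])/2; W=np.linalg.norm(P[0]-P[1])/2
print(fit([[D,W],[D,-W],[-D,-W],[-D,W]],P), 'shift if rear at .095:',.095-D)
P=[atz('top',(360+x/3.3,125+y/3.3),.114) for x,y in((122,377),(296,370))];print(np.round(P,3),np.mean(P,0))
P=[atz('top',(360+x/3.3,125+y/3.3),.138) for x,y in((56,318),(363,300))];print('front top',np.round(P,3),np.mean(P,0))
E
```

```text
[[0.717 0.377 0.075]
 [0.678 0.079 0.075]
 [0.66  0.084 0.075]
 [0.699 0.377 0.075]]
(array([0.68848184, 0.22905881]), np.float64(-0.13209729302560075), np.float64(0.004575468315811517))
[[ 0.767 -0.106  0.15 ]
 [ 0.78  -0.327  0.15 ]
 [ 0.605 -0.336  0.15 ]
 [ 0.592 -0.116  0.15 ]] 0.22170858097344423 0.17502624197540798
(array([ 0.68593651, -0.22142845]), np.float64(0.054912405971555396), np.float64(0.0012207397882726839)) shift if rear at .095: 0.007486879012296013
[[ 0.532 -0.168  0.114]
 [ 0.537 -0.289  0.114]] [ 0.5348267  -0.22846421  0.114     ]
front top [[ 0.569 -0.121  0.138]
 [ 0.582 -0.332  0.138]] [ 0.57533761 -0.2262232   0.138     ]
```

```bash
python3 - <<'E'
from h import *
togo([.533,-.228,.22],.057)
E
```

```text
t 1.6 pos [ 0.163  -0.6034  0.2365] yaw -1.307 tilt [ 0. -0. -1.] F [ 1.2  0.1 -0.3] w 0.087
shift/30mm [ -8.86 -15.17   0.55] turn/5deg -15.63 j7 -0.09
```

>>> {"api": "carry_out", "payload": {"rows": [[0.4,-0.55,-0.95,0.03,0],[0.4,-0.55,-0.95,0.03,0],[0.4,-0.55,-0.95,0.03,0],[0.4,-0.55,-0.95,0.03,0],[0.4,-0.55,-0.95,0.03,0],[0.4,-0.55,-0.95,0.03,0],[0.4,-0.55,-0.95,0.03,0],[0.4,-0.55,-0.95,0.03,0],[0.4,-0.55,-0.95,0.03,0],[0.4,-0.55,-0.95,0.03,0],[0.4,-0.55,-0.95,0.03,0],[0.4,-0.55,-0.95,0.03,0],[0.4,-0.55,-0.95,0.03,0],[0.4,-0.55,-0.95,0.03,0],[0.4,-0.55,-0.95,0.03,0],[0.4,-0.55,-0.95,0.03,0]], "force": 30}}

```text
time: 2.93
ee_pos: [0.545, -0.2216, 0.2212]
eef_rot: [0.789, -0.615, 0.002, 0.003]
ft_force: [0.0, -1.1, -0.2]
width: 0.0263
```

>>> {"api": "carry_out", "payload": {"rows": [[0.4,0,0,0,-1],[0.4,0,0,0,-1],[0.4,0,0,0,-1],[0.4,0,0,0,-1],[0.4,0,0,0,-1],[0.4,0,0,0,-1],[0.4,0,0,0,-1],[0.4,0,0,0,-1],[0.4,0,0,0,-1],[0.4,0,0,0,-1],[0.4,0,0,0,-1],[0.4,0,0,0,-1],[0.4,0,0,0,-1],[0.4,0,0,0,-1],[0.4,0,0,0,-1],[0.4,0,0,0,-0.6]]}}

```text
time: 4.27
ee_pos: [0.5514, -0.2106, 0.2211]
eef_rot: [0.998, 0.058, 0.001, 0.002]
ft_force: [0.1, -0.1, -0.2]
width: 0.0264
```

```bash
python3 - <<'E'
from h import *
togo([.533,-.228,.107],.057)
E
```

```text
t 4.27 pos [ 0.5514 -0.2106  0.2211] yaw 0.116 tilt [ 0.003 -0.003 -1.   ] F [ 0.1 -0.1 -0.2] w 0.0264
shift/30mm [-0.69  0.49  3.8 ] turn/5deg 0.68 j7 0.27
```

>>> {"api": "carry_out", "payload": {"rows": [[0.4,0,0,0,0.68],[0.4,-0.35,0.25,0,0],[0.4,-0.3,0.2,0,0],[0.4,0,0,0,0],[0.4,0,0,0,0]]}}

```text
time: 4.68
ee_pos: [0.532, -0.2259, 0.2211]
eef_rot: [1.0, 0.03, 0.001, 0.001]
ft_force: [1.1, 1.4, 0.3]
width: 0.0263
```

```bash
python3 - <<'E'
from h import *
togo([.533,-.228,.107],.057)
a=camera('top');print([(r['conf'],r['xy']) for r in pinpoint("unit_drawer0_handle","top")])
b=camera('side');print([(r['conf'],r['xy']) for r in pinpoint("unit_drawer0_handle","side")])
m=np.hstack([cv2.resize(a[180:280,350:470],(480,400)),cv2.resize(b[130:230,290:370],(320,400))])
cv2.imwrite('pics/pre.png',m)
E
```

```text
t 4.68 pos [ 0.532  -0.2259  0.2211] yaw 0.059 tilt [ 0.003 -0.003 -1.   ] F [1.1 1.4 0.3] w 0.0263
shift/30mm [0.02 0.06 3.81] turn/5deg 0.02 j7 0.26
[(0.9, [424.5, 238.7])]
[(0.55, [350.3, 187.0])]
```

View pics/pre.png

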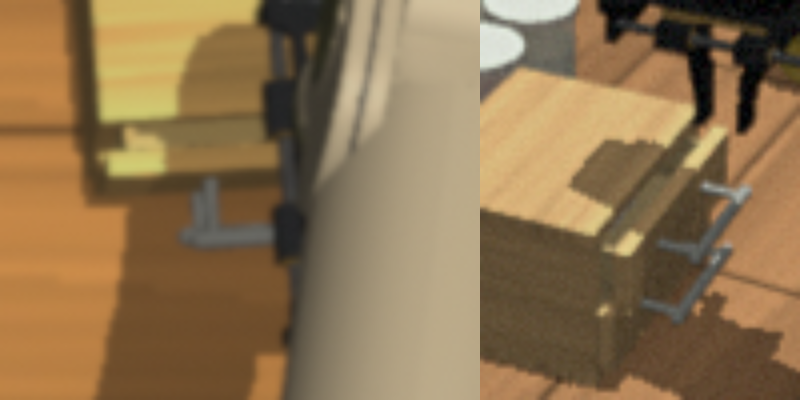

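The fingers hang above the handle, with the side view showing the tips at about crop (700,115) and (745,125). I'll go down slowly in steps.

>>> {"api": "carry_out", "payload": {"rows": [[0.4,0,0,0.6,0],[0.4,0,0,0.6,0],[0.4,0,0,0.6,0],[0.4,0,0,0.4,0],[0.4,0,0,0.2,0],[0.4,0,0,0,0]]}}

```text
time: 5.38
ee_pos: [0.5355, -0.2234, 0.1475]
eef_rot: [0.999, 0.032, 0.003, 0.001]
ft_force: [-0.5, -0.1, 0.3]
width: 0.0258
```

>>> {"api": "carry_out", "payload": {"rows": [[0.4,0,0,0.3,0],[0.4,0,0,0.3,0],[0.4,0,0,0.3,0],[0.4,0,0,0.3,0],[0.4,0,0,0.1,0],[0.4,0,0,0,0]]}}

```text
time: 5.88
ee_pos: [0.5371, -0.2236, 0.1065]
eef_rot: [0.999, 0.032, 0.004, 0.002]
ft_force: [0.6, -0.8, -0.1]
width: 0.0261
```

>>> {"api": "carry_out", "payload": {"rows": [[1,0,0,0,0],[1,0,0,0,0],[1,0,0,0,0],[1,0,0,0,0]], "force": 25}}

```text
time: 6.22
ee_pos: [0.5369, -0.2237, 0.1066]
eef_rot: [0.999, 0.032, 0.004, 0.002]
ft_force: [0.7, 0.4, -4.6]
width: 0.01
```

>>> {"api": "carry_out", "payload": {"rows": [[1,-0.15,0,0,0],[1,-0.3,0,0,0],[1,-0.35,0,0,0],[1,-0.35,0,0,0],[1,-0.35,0,0,0],[1,-0.35,0,0,0],[1,-0.35,0,0,0],[1,-0.35,0,0,0],[1,-0.3,0,0,0],[1,-0.15,0,0,0],[1,0,0,0,0]]}}

```text
time: 7.13
ee_pos: [0.4368, -0.2296, 0.1065]
eef_rot: [1.0, 0.031, 0.006, 0.003]
ft_force: [1.1, 0.5, -5.7]
width: 0.0101
```

>>> {"api": "carry_out", "payload": {"rows": [[0.4,0,0,0,0],[0.4,0,0,0,0],[0.4,0,0,-0.4,0],[0.4,0,0,-0.8,0],[0.4,0,0,-1,0],[0.4,0,0,-1,0],[0.4,0,0,-1,0],[-1,0,0,-0.6,0],[-1,0,0.8,-0.2,1],[-1,0,1,0,1],[-1,0,1,0,1],[-1,0,1,0,1],[-1,0,1,0,1],[-1,0,1,0,1],[-1,0,0,0,0]]}}

```text
time: 8.38
ee_pos: [0.4129, -0.4023, 0.2811]
eef_rot: [0.972, -0.234, 0.013, 0.003]
ft_force: [-0.6, -0.8, -0.5]
width: 0.0714
```

```bash
python3 - <<'E'
from h import *
togo([.545,-.229,.25],.057-np.pi/2)
a=camera('top')
for q in("unit_drawer0_handle","holder","insert_left","insert_right"):print(q,[(round(r['conf'],2),np.round(r['xy'],1)) for r in pinpoint(q,'top')[:3]])
b=camera('side')
for q in("unit_drawer0_handle","holder","insert_left","insert_right"):print(q,[(round(r['conf'],2),np.round(r['xy'],1)) for r in pinpoint(q,'side')[:3]])
m=np.hstack([cv2.resize(a[160:290,350:480],(400,400),interpolation=2),cv2.resize(b[130:230,280:380],(400,400),interpolation=2)])
cv2.imwrite('pics/open.png',m);cv2.imwrite('pics/open_full.png',a)
E
```

```text
t 8.38 pos [ 0.4129 -0.4023  0.2811] yaw -0.472 tilt [ 0.023 -0.012 -1.   ] F [-0.6 -0.8 -0.5] w 0.0714
shift/30mm [ 1.27 -7.15  1.07] turn/5deg 11.94 j7 0.16
unit_drawer0_handle [(0.58, array([426.8, 278.5]))]
holder [(0.95, array([430.7, 231.2])), (0.33, array([449.9, 217.2]))]
insert_left [(0.76, array([408.3, 222.9]))]
insert_right [(0.86, array([448.9, 220.7]))]
unit_drawer0_handle [(0.85, array([378.4, 192.4])), (0.43, array([334.9, 189.5]))]
holder [(0.71, array([346.5, 186.3]))]
insert_left [(0.85, array([333.9, 192.6])), (0.26, array([344.3, 186.8]))]
insert_right [(0.62, array([348.3, 173.4]))]
```

View pics/open.png

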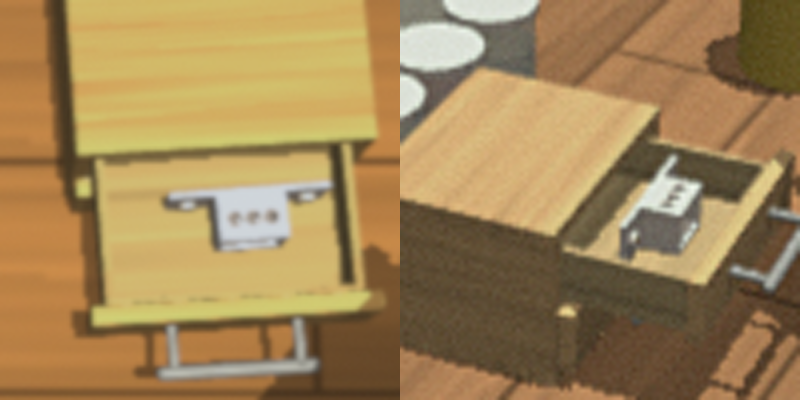

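The drawer is open and the holder sits upright in its right half. In the left crop its plate runs from (163,192) to (333,181), and the body's front edge is at about row 240.

```bash
python3 - <<'E'
from h import *
k=400/130
P=[atz('top',(350+x/k,160+y/k),.125) for x,y in((164,193),(333,182),(217,243),(290,238))]
L=[[.02,.06],[.02,-.06],[-.02,.026],[-.02,-.026]]
print(np.round(P,4));o,y,rs=fit(L,P);print('corners',o,y,rs)
t=[tri((408.3,222.9),(333.9,192.6)),tri((448.9,220.7),(348.3,173.4)),tri((430.7,231.2),(346.5,186.3))];print(t)
P=[atz('top',p,z) for p,z in (((408.3,222.9),.105),((448.9,220.7),.105),((430.7,231.2),.085))]
print(np.round(P,4));o2,y2,rs=fit([[.02,.045],[.02,-.045],[0,0]],P);print('net',o2,y2,rs)
P=[atz('side',p,z) for p,z in (((333.9,192.6),.105),((348.3,173.4),.105),((346.5,186.3),.085))]
print(np.round(P,4));print('net side',fit([[.02,.045],[.02,-.045],[0,0]],P))
E
```

```text
[[ 0.5688 -0.182   0.125 ]
 [ 0.5771 -0.3076  0.125 ]
 [ 0.5308 -0.2204  0.125 ]
 [ 0.5346 -0.2744  0.125 ]]
corners [ 0.55282794 -0.24607906] 0.06671825145796574 0.004418933702733361
[(array([ 0.57676484, -0.19800066,  0.08807365]), np.float64(0.00036560486587709486)), (array([ 0.57219598, -0.28934944,  0.11446867]), np.float64(0.007572312853032348)), (array([ 0.55599089, -0.25007762,  0.08901708]), np.float64(0.0009026604533585114))]
[[ 0.5728 -0.1959  0.105 ]
 [ 0.578  -0.2901  0.105 ]
 [ 0.5573 -0.2506  0.085 ]]
net [ 0.55606885 -0.24654588] 0.07475546806098371 0.006161553331537607
[[ 0.5659 -0.1754  0.105 ]
 [ 0.5746 -0.3038  0.105 ]
 [ 0.5581 -0.2558  0.085 ]]
net side (array([ 0.55290333, -0.24632526]), np.float64(0.10180037787783783), np.float64(0.03049813456806054))
```

>>> {"api": "carry_out", "payload": {"rows": [[-1,0,0,0,0.8],[-1,0,0,0,0.8],[-1,0,0,0,0.8],[-1,0,0,0,0.8],[-1,0,0,0,0.8],[-1,0,0,0,0.8],[-1,0,0,0,0.8],[-1,0,0,0,0.8],[-1,0,0,0,0.8],[-1,0,0,0,0.8],[-1,0,0,0,0.8],[-1,0,0,0,0.8],[-1,0,0,0,0.8],[-1,0,0,0,0.8],[-1,0,0,0,0],[-1,0,0,0,0]]}}

```text
time: 10.22
ee_pos: [0.4183, -0.3908, 0.2815]
eef_rot: [0.741, -0.671, 0.012, -0.004]
ft_force: [-0.4, 0.1, -0.1]
width: 0.087
```

```bash
python3 - <<'E'
from h import *
togo([.548,-.2465,.2],.07-np.pi/2)
E
```

```text
t 10.22 pos [ 0.4183 -0.3908  0.2815] yaw -1.473 tilt [ 0.024 -0.01  -1.   ] F [-0.4  0.1 -0.1] w 0.087
shift/30mm [-4.4  -4.71  2.77] turn/5deg 0.32 j7 -0.85
```

>>> {"api": "carry_out", "payload": {"rows": [[-1,-0.4,-0.4,0.25,0.3],[-1,-0.5,-0.5,0.3,0],[-1,-0.5,-0.55,0.3,0],[-1,-0.5,-0.55,0.3,0],[-1,-0.5,-0.55,0.3,0],[-1,-0.5,-0.55,0.3,0],[-1,-0.5,-0.55,0.3,0],[-1,-0.5,-0.55,0.3,0],[-1,-0.4,-0.4,0.3,0],[-1,-0.1,-0.1,0.1,0],[-1,0,0,0,0],[-1,0,0,0,0]]}}

```text
time: 11.22
ee_pos: [0.5543, -0.2434, 0.1979]
eef_rot: [0.741, -0.671, 0.013, -0.004]
ft_force: [-0.8, -0.1, -0.4]
width: 0.0873
```

```bash
python3 - <<'E'
from h import *
togo([.548,-.2465,.106],.07-np.pi/2)
E
```

```text
t 11.22 pos [ 0.5543 -0.2434  0.1979] yaw -1.473 tilt [ 0.025 -0.012 -1.   ] F [-0.8 -0.1 -0.4] w 0.0873
shift/30mm [0.04 0.29 3.06] turn/5deg 0.32 j7 -1.25
```

>>> {"api": "carry_out", "payload": {"rows": [[-1,0,0,0,0.35],[-1,0.02,0.29,0,0],[-1,0,0,0,0],[-1,0,0,0.4,0],[-1,0,0,0.4,0],[-1,0,0,0.2,0],[-1,0,0,0,0]]}}

```text
time: 11.8
ee_pos: [0.5423, -0.2523, 0.1673]
eef_rot: [0.729, -0.684, 0.015, -0.003]
ft_force: [0.1, -0.3, 0.0]
width: 0.0869
```

```bash
python3 - <<'E'
from h import *
togo([.548,-.2465,.106],.07-np.pi/2)
E
```

```text
t 11.8 pos [ 0.5423 -0.2523  0.1673] yaw -1.507 tilt [ 0.026 -0.017 -1.   ] F [ 0.1 -0.3  0. ] w 0.0869
shift/30mm [-0.22 -0.15  2.04] turn/5deg -0.07 j7 -1.27
```

>>> {"api": "carry_out", "payload": {"rows": [[-1,-0.2,-0.15,0.2,0],[-1,0,0,0.3,0],[-1,0,0,0.3,0],[-1,0,0,0.1,0],[-1,0,0,0,0]]}}

```text
time: 12.22
ee_pos: [0.5475, -0.245, 0.136]
eef_rot: [0.73, -0.684, 0.014, -0.003]
ft_force: [-0.1, -0.3, -0.0]
width: 0.0869
```

```bash
python3 - <<'E'
from h import *
togo([.548,-.2465,.106],.07-np.pi/2)
E
```

```text
t 12.22 pos [ 0.5475 -0.245   0.136 ] yaw -1.506 tilt [ 0.025 -0.016 -1.   ] F [-0.1 -0.3 -0. ] w 0.0869
shift/30mm [0.04 0.01 1.  ] turn/5deg -0.06 j7 -1.3
```

>>> {"api": "carry_out", "payload": {"rows": [[-1,0,0,0.3,0],[-1,0,0,0.3,0],[-1,0,0,0.25,0],[-1,0,0,0.1,0],[-1,0,0,0,0],[-1,0,0,0,0]]}}

```text
time: 12.72
ee_pos: [0.5481, -0.2455, 0.1039]
eef_rot: [0.73, -0.683, 0.014, -0.003]
ft_force: [0.2, -0.7, -0.0]
width: 0.087
```

>>> {"api": "carry_out", "payload": {"rows": [[0.2,0,0,0,0],[0.6,0,0,0,0],[1,0,0,0,0],[1,0,0,0,0],[1,0,0,0,0],[1,0,0,0,0],[1,0,0,0,0]], "force": 40}}

```text
time: 13.3
ee_pos: [0.549, -0.2459, 0.1056]
eef_rot: [0.73, -0.684, 0.015, -0.003]
ft_force: [-0.1, -0.4, -0.8]
width: 0.0521
```

```bash
python3 - <<'E'
from h import *
togo([.548,-.2465,.106],.07-np.pi/2)
E
```

```text
t 13.3 pos [ 0.549  -0.2459  0.1056] yaw -1.506 tilt [ 0.026 -0.016 -1.   ] F [-0.1 -0.4 -0.8] w 0.0521
shift/30mm [ 0.02  0.03 -0.01] turn/5deg -0.06 j7 -1.31
```

>>> {"api": "carry_out", "payload": {"rows": [[1,0,0,-0.2,0],[1,0,0,-0.4,0],[1,0,0,-0.6,0],[1,0,0,-0.6,0],[1,0,0,-0.6,0],[1,0,0,-0.6,0],[1,0,0,-0.5,0],[1,0,0,-0.3,0],[1,0,0,0,0],[1,0,0,0,0]]}}

```text
time: 14.13
ee_pos: [0.5454, -0.2431, 0.2319]
eef_rot: [0.73, -0.683, 0.016, -0.003]
ft_force: [1.1, 1.5, -1.6]
width: 0.0521
```

```bash
python3 - <<'E'
from h import *
togo([.585,.242,.22],-1.703)
cv2.imwrite('pics/lift.png',cv2.resize(camera('side')[100:240,240:400],(640,560),interpolation=2))
E
```

```text
t 14.13 pos [ 0.5454 -0.2431  0.2319] yaw -1.505 tilt [ 0.028 -0.017 -0.999] F [ 1.1  1.5 -1.6] w 0.0521
shift/30mm [-16.05  -2.38   0.16] turn/5deg 2.27 j7 -1.26
```

View pics/lift.png

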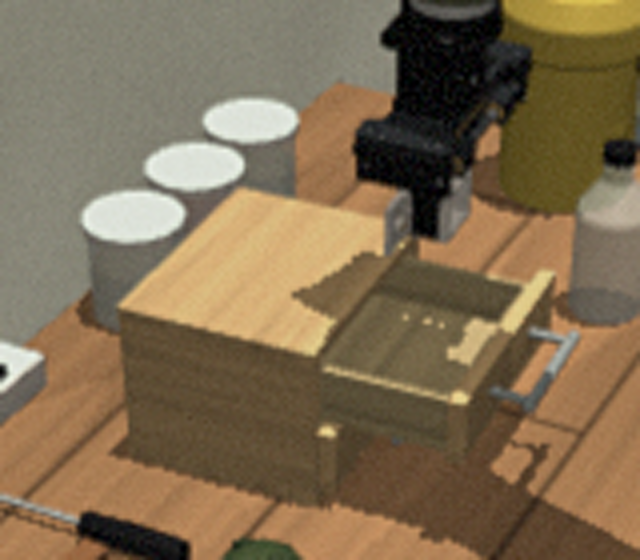

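The drawer is empty and the holder hangs in the gripper, with its plate at about (398,225). Next I'll carry it over.

>>> {"api": "carry_out", "payload": {"rows": [[1,-0.3,-0.05,0.01,0],[1,-0.6,-0.1,0.01,0],[1,-0.8,-0.12,0.01,0],[1,-0.8,-0.12,0.01,0],[1,-0.8,-0.12,0.01,0],[1,-0.8,-0.12,0.01,0],[1,-0.8,-0.12,0.01,0],[1,-0.8,-0.12,0.01,0],[1,-0.8,-0.12,0.01,0],[1,-0.8,-0.12,0.01,0],[1,-0.8,-0.12,0.01,0],[1,-0.8,-0.12,0.01,0],[1,-0.8,-0.12,0.01,0],[1,-0.8,-0.12,0.01,0],[1,-0.8,-0.12,0.01,0],[1,-0.8,-0.12,0.01,0],[1,-0.8,-0.12,0.01,0],[1,-0.8,-0.12,0.01,0],[1,-0.6,-0.1,0,0],[1,-0.3,-0.05,0,0]]}}

```text
time: 15.85
ee_pos: [0.5688, 0.2287, 0.197]
eef_rot: [0.731, -0.683, 0.002, 0.007]
ft_force: [-0.5, 0.4, -1.0]
width: 0.0516
```

>>> {"api": "carry_out", "payload": {"rows": [[1,0,0,0,0.5],[1,0,0,0,0.5],[1,0,0,0,0.5],[1,0,0,0,0.5],[1,0,0,0,0.2],[1,0,0,0,0],[1,0,0,0,0]]}}

```text
time: 16.43
ee_pos: [0.5637, 0.2327, 0.1909]
eef_rot: [-0.662, 0.75, 0.0, -0.011]
ft_force: [-0.5, 0.1, 0.2]
width: 0.0518
```

```bash
python3 - <<'E'
from h import *
togo([.592,.242,.1],-1.703)
E
```

```text
t 16.43 pos [0.5637 0.2327 0.1909] yaw -1.695 tilt [-0.017 -0.014 -1.   ] F [-0.5  0.1  0.2] w 0.0518
shift/30mm [-0.47 -0.94  3.01] turn/5deg 0.1 j7 -2.35
```

>>> {"api": "carry_out", "payload": {"rows": [[1,-0.2,-0.2,0.3,0],[1,-0.25,-0.25,0.6,0],[1,0,0,0.6,0],[1,0,0,0.6,0],[1,0,0,0.6,0],[1,0,0,0.4,0],[1,0,0,0.2,0],[1,0,0,0,0],[1,0,0,0,0]]}}

```text
time: 17.18
ee_pos: [0.5802, 0.2444, 0.083]
eef_rot: [-0.664, 0.748, 0.0, -0.011]
ft_force: [0.2, 0.3, 0.3]
width: 0.0515
```

```bash
python3 - <<'E'
from h import *
togo([.592,.242,.0456],-1.703)
a=camera('top')
Q=("holder","insert_left","insert_right","slot_left","slot_right","rail")
for q in Q:print(q,[(round(r['conf'],2),np.round(r['xy'],1)) for r in pinpoint(q,'top')[:3]])
b=camera('side')
for q in Q:print(q,[(round(r['conf'],2),np.round(r['xy'],1)) for r in pinpoint(q,'side')[:3]])
m=np.hstack([cv2.resize(a[130:230,160:300],(420,300),interpolation=2),cv2.resize(b[200:320,170:310],(380,326),interpolation=2)[:300]])
cv2.imwrite('pics/stage.png',m)
E
```

```text
t 17.18 pos [0.5802 0.2444 0.083 ] yaw -1.689 tilt [-0.016 -0.014 -1.   ] F [0.2 0.3 0.3] w 0.0515
shift/30mm [ 0.01 -0.42  1.24] turn/5deg 0.16 j7 -2.4
holder []
insert_left []
insert_right [(0.19, array([330.2, 300.3]))]
slot_left [(0.69, array([211.2, 185.3]))]
slot_right [(0.9, array([248.4, 188.2]))]
rail [(0.91, array([236.4, 184.7]))]
holder [(0.57, array([259.2, 281.4]))]
insert_left [(0.58, array([241.5, 282.8]))]
insert_right [(0.74, array([263.6, 262.3]))]
slot_left [(0.86, array([221.5, 282.3]))]
slot_right []
rail [(0.97, array([230.1, 281.1])), (0.23, array([355.7, 263.8]))]
```

View pics/stage.png

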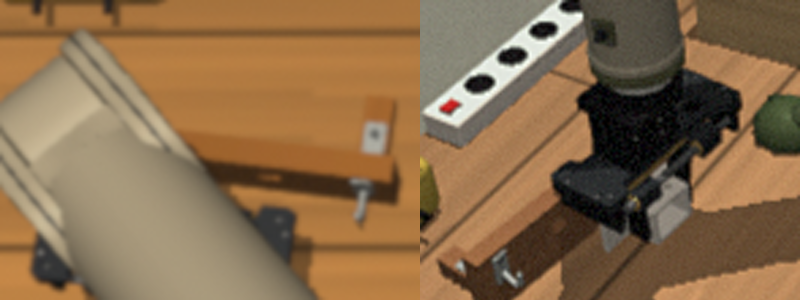

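The side view shows the holder in the jaws, in front of the rail and clear of it. I'll refine the rail pose from the slots.

```bash
python3 - <<'E'
from h import *
for z,a,b in((.045,(212,183),(246,186)),(.045,(211.2,185.3),(248.4,188.2)),(.040,(214.1,184.9),(250,189.2))):
    P=[atz('top',a,z),atz('top',b,z)];print(np.round(P,4).tolist(),np.round(fit([[-.011,.045],[-.011,-.045]],P)[0],4),round(fit([[-.011,.045],[-.011,-.045]],P)[1],3))
print('side SL',atz('side',(221.5,282.3),.045),'SR',atz('side',(245,263),.045),'rail',atz('side',(231.5,281.5),0))
o=[.6885,.229,0];y=-.132
for L in([-.011,.045,.045],[-.011,-.045,.045]):
    w=frame(o,y,L);print('pred',w.round(4),proj('top',w).round(1),proj('side',w).round(1))
for L in([-.011,.15,.075],[-.011,-.15,.075],[.011,.15,.075],[.011,-.15,.075]):print(proj('top',frame(o,y,L)).round(1),proj('side',frame(o,y,L)).round(1))
print('ins',tri((0,0),(0,0))[1],atz('side',(241.5,282.8),.0825),atz('side',(263.6,262.3),.0825))
E
```

```text
[[0.6876, 0.2798, 0.045], [0.6798, 0.195, 0.045]] [0.6946 0.2364] -0.092
[[0.6817, 0.2816, 0.045], [0.6741, 0.1889, 0.045]] [0.6889 0.2343] -0.082
[[0.6842, 0.2755, 0.04], [0.673, 0.1856, 0.04]] [0.6895 0.2292] -0.124
side SL [0.68291437 0.27957267 0.045     ] SR [0.67082903 0.18526664 0.045     ] rail [ 6.92562999e-01  2.30121770e-01 -1.11022302e-16]
pred [0.6835 0.2751 0.045 ] [213.8 184.6] [222.3 281.2]
pred [0.6717 0.1858 0.045 ] [249.6 189.2] [244.6 263. ]
[169.  175.7] [191.6 296.6]
[290.6 191.2] [267.6 236. ]
[170.6 167.1] [185.7 293. ]
[292.  182.5] [262.  233.4]
ins 0.1092562290257994 [0.6072499  0.28473274 0.0825    ] [0.59953463 0.1910787  0.0825    ]h.py:29: UserWarning: Optimal rotation is not uniquely or poorly defined for the given sets of vectors.
  rot,rs=R.align_vectors(np.c_[P-p,np.zeros(len(P))],np.c_[L-l,np.zeros(len(L))])
```

>>> {"api": "carry_out", "payload": {"rows": [[1,0,-0.2,0.2,0.2],[1,0,-0.2,0.4,0],[1,0,0,0.4,0],[1,0,0,0.15,0],[1,0,0,0,0],[1,0,0,0,0]]}}

```text
time: 18.38
ee_pos: [0.5924, 0.2413, 0.0429]
eef_rot: [-0.656, 0.754, 0.0, -0.012]
ft_force: [0.4, -0.0, -1.1]
width: 0.0517
```

```bash
python3 - <<'E'
from h import *
togo([.6523-.02,.2347+.0026,.0465],-1.701)
E
```

```text
t 18.38 pos [0.5924 0.2413 0.0429] yaw -1.71 tilt [-0.018 -0.015 -1.   ] F [ 0.4 -0.  -1.1] w 0.0517
shift/30mm [-0.05 -1.33 -0.14] turn/5deg -0.1 j7 -2.42
```

>>> {"api": "carry_out", "payload": {"rows": [[1,0,-0.15,-0.1,-0.1],[1,0,-0.25,0,0],[1,0,-0.3,0,0],[1,0,-0.3,0,0],[1,0,-0.2,0,0],[1,0,-0.1,0,0],[1,0,0,0,0],[1,0,0,0,0]]}}

```text
time: 19.05
ee_pos: [0.6369, 0.2357, 0.0473]
eef_rot: [-0.66, 0.751, -0.0, -0.01]
ft_force: [-0.6, -0.1, -0.8]
width: 0.0515
```

```bash
python3 - <<'E'
from h import *
togo([.6523,.2347,.0465],-1.701)
E
```

```text
t 19.05 pos [0.6369 0.2357 0.0473] yaw -1.701 tilt [-0.015 -0.014 -1.   ] F [-0.6 -0.1 -0.8] w 0.0515
shift/30mm [-0.03 -0.51  0.02] turn/5deg 0.0 j7 -2.37
```

>>> {"api": "carry_out", "payload": {"rows": [[1,0,-0.08,0,0],[1,0,-0.08,0,0],[1,0,-0.08,0,0],[1,0,-0.06,0,0],[1,0,0,0,0]]}}

```text
time: 19.47
ee_pos: [0.6459, 0.2349, 0.0474]
eef_rot: [-0.66, 0.751, -0.0, -0.01]
ft_force: [0.8, 0.1, -1.0]
width: 0.0513
```

>>> {"api": "carry_out", "payload": {"rows": [[1,0,-0.05,0,0],[1,0,-0.05,0,0],[1,0,0,0,0]]}}

```text
time: 19.72
ee_pos: [0.6491, 0.2346, 0.0474]
eef_rot: [-0.66, 0.751, -0.0, -0.01]
ft_force: [0.3, -0.2, -0.9]
width: 0.0516
```

>>> {"api": "carry_out", "payload": {"rows": [[1,0,-0.05,0,0],[1,0,-0.03,0,0],[1,0,0,0,0]]}}

```text
time: 19.97
ee_pos: [0.6516, 0.2342, 0.0473]
eef_rot: [-0.66, 0.751, -0.0, -0.01]
ft_force: [-1.0, 0.6, -0.7]
width: 0.0519
```

>>> {"api": "carry_out", "payload": {"rows": [[1,0,-0.03,0,0],[1,0,-0.03,0,0],[1,0,0,0,0]]}}

```text
time: 20.22
ee_pos: [0.6519, 0.2343, 0.047]
eef_rot: [-0.66, 0.751, 0.001, -0.012]
ft_force: [-0.1, 0.7, -0.3]
width: 0.0519
```

>>> {"api": "carry_out", "payload": {"rows": [[1,0,-0.05,0,0],[1,0,-0.05,0,0]]}}

```text
time: 20.38
ee_pos: [0.6523, 0.2343, 0.0465]
eef_rot: [-0.66, 0.751, 0.002, -0.014]
ft_force: [-11.7, -1.3, 4.2]
width: 0.0519
```

>>> {"api": "carry_out", "payload": {"rows": [[1,0,-0.1,0,0],[1,0,-0.1,0,0]]}}

```text
time: 20.55
ee_pos: [0.6527, 0.2345, 0.0453]
eef_rot: [-0.661, 0.75, 0.005, -0.019]
ft_force: [-16.7, -1.5, 5.8]
width: 0.0518
```

```bash
python3 - <<'E'
from h import *
for i in range(3):
    togo([.6523,.2347,.0465],-1.701); camera('side')
E
```

```text
t 20.55 pos [0.6527 0.2345 0.0453] yaw -1.697 tilt [-0.036 -0.017 -0.999] F [-16.7  -1.5   5.8] w 0.0518
shift/30mm [-0.    0.01 -0.04] turn/5deg 0.04 j7 -2.35
t 20.6 pos [0.6526 0.2345 0.0451] yaw -1.697 tilt [-0.036 -0.017 -0.999] F [-15.4  -1.2   5.7] w 0.0518
shift/30mm [-0.    0.01 -0.05] turn/5deg 0.04 j7 -2.35
t 20.65 pos [0.6526 0.2346 0.0451] yaw -1.697 tilt [-0.036 -0.017 -0.999] F [-15.2  -0.6   4.6] w 0.0519
shift/30mm [-0.    0.01 -0.05] turn/5deg 0.04 j7 -2.35
```

>>> {"api": "carry_out", "payload": {"rows": [[1,0,-0.05,-0.04,0]]}}

```text
time: 20.78
ee_pos: [0.6521, 0.2346, 0.0455]
eef_rot: [-0.661, 0.75, 0.006, -0.021]
ft_force: [-4.1, -1.3, -3.6]
width: 0.0518
```

```bash
python3 - <<'E'
from h import *
b=None
for i in range(5):
    togo([.6523,.2347,.0460],-1.701); b=camera('side')
Q=("holder","insert_left","insert_right")
for q in Q:print(q,[(round(r['conf'],2),np.round(r['xy'],1)) for r in pinpoint(q,'side')[:2]])
togo([.6523,.2347,.0460],-1.701)
cv2.imwrite('pics/press.png',cv2.resize(b[215:305,180:300],(800,600),interpolation=2))
E
```

```text
t 20.78 pos [0.6521 0.2346 0.0455] yaw -1.697 tilt [-0.04  -0.018 -0.999] F [-4.1 -1.3 -3.6] w 0.0518
shift/30mm [-0.   -0.   -0.02] turn/5deg 0.05 j7 -2.34
t 20.83 pos [0.6523 0.2346 0.0455] yaw -1.697 tilt [-0.04  -0.018 -0.999] F [-7.5 -2.1 -0.7] w 0.052
shift/30mm [-0.    0.   -0.02] turn/5deg 0.05 j7 -2.34
t 20.88 pos [0.6523 0.2345 0.0453] yaw -1.697 tilt [-0.04  -0.018 -0.999] F [-8.  -0.4  0.5] w 0.0519
shift/30mm [-0.    0.   -0.02] turn/5deg 0.05 j7 -2.34
t 20.93 pos [0.6523 0.2346 0.0454] yaw -1.697 tilt [-0.04  -0.018 -0.999] F [-8.3 -0.5  0. ] w 0.0518
shift/30mm [-0.    0.   -0.02] turn/5deg 0.05 j7 -2.34
t 20.98 pos [0.6523 0.2346 0.0454] yaw -1.697 tilt [-0.04  -0.018 -0.999] F [-8.2 -0.9 -0.2] w 0.0517
shift/30mm [-0.    0.   -0.02] turn/5deg 0.05 j7 -2.34
holder [(0.63, array([246.4, 264.5])), (0.56, array([237.4, 278.7]))]
insert_left [(0.81, array([223.4, 283.3])), (0.66, array([244.1, 262.6]))]
insert_right [(0.37, array([380.3, 189.6]))]
t 21.18 pos [0.6523 0.2346 0.0454] yaw -1.697 tilt [-0.04  -0.018 -0.999] F [-8.9 -0.7 -0.9] w 0.0518
shift/30mm [-0.    0.   -0.02] turn/5deg 0.05 j7 -2.34
```

View pics/press.png

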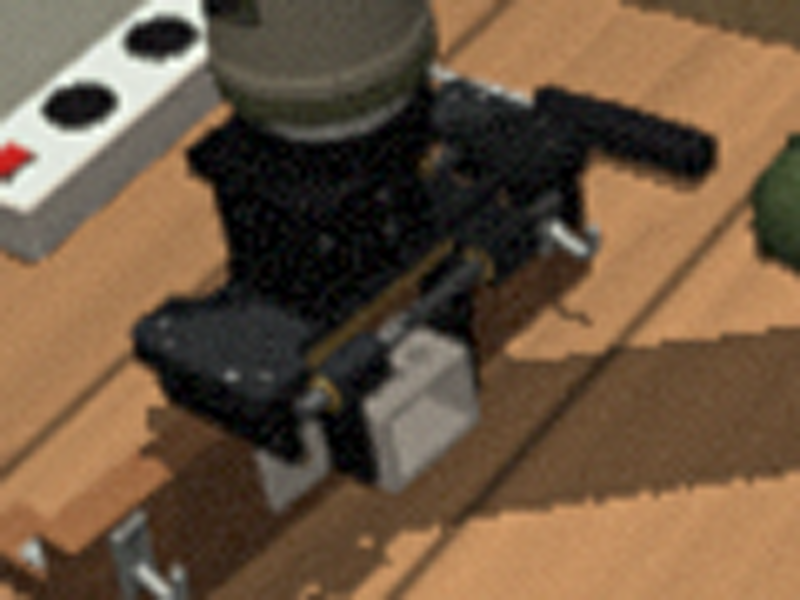

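```bash
python3 - <<'E'
from h import *
o=[.6885,.230,0];y=-.131
for n,L in dict(earBL=[-.016,.06,.025],earBL_back=[-.011,.06,.025],earTL=[-.016,.06,.065],boxTL=[-.051,.026,.065],boxBL=[-.051,.026,.025],boxTR=[-.051,-.026,.065],boxBR=[-.051,-.026,.025]).items():
    q=proj('side',frame(o,y,L));print(n,q.round(1),'pic',((q-[180,215])/.15).round())
togo([.6523,.2347,.0460],-1.701)
E
```

```text
earBL [220.6 290.5] pic [270. 503.]
earBL_back [219.3 289.8] pic [262. 498.]
earTL [218.5 280.1] pic [256. 434.]
boxTL [236.7 278.1] pic [378. 421.]
boxBL [238.4 288.5] pic [390. 490.]
boxTR [249.6 267.3] pic [464. 349.]
boxBR [251.1 277.6] pic [474. 418.]
t 21.18 pos [0.6523 0.2346 0.0454] yaw -1.697 tilt [-0.04  -0.018 -0.999] F [-8.9 -0.7 -0.9] w 0.0518
shift/30mm [-0.    0.   -0.02] turn/5deg 0.05 j7 -2.34
```

The predicted box and ear corners match the picture to within about 1 px, and the force is steady at 8–9 N. I'm handing in.

```bash
python3 - <<'E'
from h import *
print(close_job())
togo([.6523,.2347,.0460],-1.701)
E
```

```text
the job is handed in; nothing more can be done
None
the job is handed in; nothing more can be done
```

I pulled the top drawer about 100 mm further open, which puts it at roughly 112 mm. I then took the holder out and pressed its back plate on the robot's side of the rail. I handed in at about 21 s with the arm still holding it; no verdict was reported.

**Checks that agreed**
- **Push on the rail:** steady at 8–9 N over the last readings, a bit under your 10 N but inside 5–16 N. The highest wrist reading during the approach was about 18 N.
- **Grip:** the jaws stood at 51.8 mm on the 52 mm body, with a grip setting of 40 N.
- **Position:** most of the holder's corners in the last side picture lie within about 1 px (roughly 2 mm) of where a seated holder should appear. The upper left box corner looked up to 3 px off, partly behind a finger.
- **Bystanders:** I saw no sign that any were touched, but I did not measure them again at the end.

**Checks that were weak or disagreed**
- **Tilt:** the tool leaned about 0.04 rad at the end and had turned about 0.06 rad since the grasp. The holder may therefore be up to about 0.06 rad off upright if it did not settle flat; the limit is 0.1 rad. I could not measure this from the pictures.
- **Inserts:** the network's left insert was about 2 px from its slot's predicted position. It gave no usable right insert; a second "left" hit fell within 1 px of the right slot, and I took that as the right one.

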